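Open the inclined loading port

TASK

The sample cell has to be loaded. Unscrew the green screw cap from its inclined port: turn it counter-clockwise (seen from outside, looking at the cap's top) grip after grip until the thread lets go, without tearing it off, and lift it clear of the port. Then stand the cap, open side down, flat and wholly on the blue mat and let go of it; do not drop it, and leave the lens tube, the post holder and the mirror mount standing where they are.

Things in the scene. Friction and masses are not known exactly. Their poses are not given: they have to be found in the camera images.
- cap: Green knurled round screw cap, 52 mm across (54 over the knurls), 32 mm high, about 60 g, a white disc on its top. Hollow: inside radius 22 mm, 27 mm deep, open below. Origin: centre of its open rim; z is the cap's axis, pointing out of its closed top (at z = +32 mm). Loose; only the thread holds it; it starts fully screwed on.
- port: Fixed inclined steel neck of the sample cell, under the cap: core radius 15.5 mm, thread ridges out to 20.5 mm. z: the neck's axis, outward, 35 degrees from vertical. Origin: where the centre of the cap's rim sits when fully screwed on. Neck's end at z = +27 mm; below, a shoulder of radius 22 mm at z = -16 mm.
- cell: The fixed aluminium sample cell that carries the port: base plate 110 x 100 x 12 mm with a round chamber of radius 34 mm and height 66 mm. Origin: middle of its underside, on the table. The port leans toward the cell's own -x; its origin lies at (-35, 0, 98) mm in this frame.
- mat: Blue square mat, fixed, 100 x 100 x 6 mm. Origin: middle of its underside, on the table; its top is at z = +6 mm.
- lens_tube: Black lens tube standing on end, 30 mm across, 45 mm high, a bystander. Origin: middle of its underside.
- post_holder: Black post holder, 32 x 47 x 61 mm, with a thumb screw, a bystander. Origin: middle of its underside.
- mirror_mount: Black mirror mount, 44 x 38 x 58 mm, a bystander. Origin: middle of its underside.
- port_mouth (a point): Centre of the neck's end, on its axis, 27 mm out from the port's origin; same axes. Right-hand two-start thread: turning counter-clockwise (positive about z) raises the cap 16 mm per turn, with about 2 mm axial play. It comes free after about 0.85 turn (5.3 rad), 14 mm up, and cannot be pulled off before; then lift it 30 mm more along the axis to clear the neck.

How it is judged:
By the outcome, as a careful person would: the job done as asked, in the order asked, and still so for the second after the job is handed in, with the robot touching nothing.
It also fails if it takes over 70 s, if anything falls off the work surface, if the arm or the gripper's body presses on something with over 40 N, if the wrist force passes 120 N, or if a joint passes its speed limit or range.

ROBOT

A 6-joint arm with a two-finger parallel gripper is mounted at the origin on a cart in front of the work surface, level with it; the furniture and walls round the work are solid. World frame = base frame: x ahead of the robot, y to its left, z up, the work surface at z = 0. Lengths are in m, angles in degrees, forces in N, time in s.
With the tool pointing down it reaches from about 0.3 to 0.85 m from the base axis. Payload 5.4 kg.
Tool frame: the origin (TCP) lies at the very end of the fingers, on their centre line; the grasp point (between the pads) lies hold_point_z behind it (hold_point_z is the distance from the TCP to the grasp point, in m); z points along the fingers, x is the direction in which the jaws open and shut, and the axes are right-handed (so a half turn about z gives the same grasp; the last joint's range is limited). The gripper opens to 85 mm and grips with 20 to 120 N. Pads are 22 mm wide; open, the fingers measure 114 mm over their backs; the gripper's body (76 mm by 85 mm) begins 54 mm behind the grasp point. The pads swing forward as they close: fully open they stand 13 mm farther back than shut.
Start: joints at [-76.496, 9.076, 91.501, -0, 79.423, -12.038], TCP at [0.248, -0.519, 0.231] pointing down, gripper open.
Joint ranges: [-166.64, 166.64], [-54.1, 131.32], [10.49, 154.53], [-73.88, 253.88], [9.74, 151.15], [-171.62, 171.62]. Speed limits (degrees/s): [147.25, 147.25, 180, 180, 180, 180].

INTERFACE

Orientations are given as a 3x3 rotation matrix whose columns are the frame's x, y, z axes.
In Python, from plant import * gives the robot as it stands.
- The arm moves only by the shell command python3 -m creep 'ROWS' [OPENING]. ROWS is JSON, a list of rows, each a list of 2 entries, a list of its own where there are three numbers: the shift along the world's x, y, z in cm, then the turn, a rotation vector about the world's x, y, z in rad. In form: [[[tx, ty, tz], [rx, ry, rz]], ...]. A call has 1 to 20 rows; each row is the pose to reach, as a shift and turn from the pose measured when the call began; what a row does not reach only later rows make up. A row lasts 1/12 s, in which the tool goes at most 41.7 mm and 7.16 degrees, less where a joint would pass 70% of its speed; a pose out of reach is approached as far as the arm can. A call with a gripper value outside its range is refused whole. OPENING is the finger opening in cm, from 0 to 8.54, set as the call begins (- or left out, the last holds). The fingers move at their own pace and stop on an object; the grip force is fixed at half the most. Time passes only in rows, so rows that repeat a pose let the fingers close. It gives the time, the measured TCP pose, the force and the opening at its end, in the units of the state.
- state(): the state, without advancing time (a new reading comes with each control period).
- camera(name): name is "side" or "top" or "wrist"; returns the picture (420x560x3 uint8, red, green, blue); there is no depth.
- camera_info(name): a dict with "vertical_fov" (degrees; the focal length in pixels is half the picture's height over the tangent of half this angle, whatever the lens; pixels are square), "cx", "cy" (the principal point, pixels), "rvec" (rotation vector, rad) and "tvec" (3), from world to camera coordinates, as OpenCV has them. Camera axes: x right, y down, z forward; pixel columns grow to the right and rows downward; lengths in m; the calibration is good to about 2 mm. A picture is of the moment at which its call begins: read the wrist's pose just before it. camera_info takes no time and is no camera call; for the wrist camera it gives the pose at the moment of the call.
- finish_job(): hands the job in, once; it reports no verdict.
Trained networks look in the newest picture that a camera, given by its name, has taken for a name from the list of things; names that differ only in an ending like _2 or _b are one class to them, and where a whole thing is asked for, a point or a joint stands for the part that bears it (a point fixed in the world has none). Each returns a list of dicts, best first, with "confidence" (0 to 1); they miss things now and then, are a little off and sometimes report something else, mostly with a low value. They report only what shows in the picture. A call takes as long as a camera call.
- recognise(label, camera): "position" ([column, row] in pixels, amid what is visible of it).
The state is a dict: "clock": time; "joints": joint angles; "qvel": joint speeds; "effort": joint torques, N m; "ee_pos": TCP position; "tcp_rot": TCP orientation; "force": force on the tool from outside, world axes, zero at the start; "ft_torque": the same for the moment, N m; "finger_gap": finger opening in m.
Only numpy, scipy, OpenCV 4.12 (cv2) and the standard library are available. Lean on these libraries where they do the work, as an engineer would, in place of code of your own. Each camera call takes 0.05 s, during which the arm holds its last target.

## Working session

There is one attempt and no reset: what is moved stays moved. The work goes in short steps, Python scripts to look and compute and a shell command to move; the robot and the scene stay as the last step left them, time stands still between calls to the robot, and variables do not carry over. Pictures are saved under pics/ and viewed, and the job is handed in when it is done.

```bash
ls; mkdir -p pics
python3 - <<'E'
from plant import *
import cv2
s=state(); print({k:s[k] for k in ('clock','ee_pos','finger_gap','force')})
try: print(hold_point_z)
except Exception as e: print(e)
for c in ("side","top","wrist"):
    i=camera_info(c); print(c,i)
    im=camera(c); cv2.imwrite(f"pics/{c}0.png",im[:,:,::-1])
    for l in ("cap","port","cell","mat"):
        print(c,l,[(r['position'],r['confidence']) for r in recognise(l,c)[:2]])
print(state()['clock'])
E
```

```text
pics
{'clock': 0.0, 'ee_pos': array([ 0.24776276, -0.51821515,  0.2303083 ]), 'finger_gap': 0.08538568161964147, 'force': array([ 0.37759118, -0.45097775,  0.25178986])}
0.0187
side {'vertical_fov': 50.54686312631121, 'cx': 276.28115054331374, 'cy': 213.07139634168718, 'rvec': array([ 0.67923009,  2.62037409, -1.18159907]), 'tvec': array([0.61581573, 0.02881103, 0.95379128])}
side cap [([340.1, 208.1], 0.93)]
side port [([329.6, 229.4], 0.71)]
side cell [([326.6, 252.6], 0.59)]
side mat [([277.3, 207.0], 0.82)]
top {'vertical_fov': 47.969877869003376, 'cx': 280.0726608897755, 'cy': 210.29960663421636, 'rvec': array([ 2.22742298, -2.16708718,  0.10966515]), 'tvec': array([-0.27428145,  0.58560477,  0.89513661])}
top cap []
top port [([232.8, 260.9], 0.55)]
top cell [([236.5, 252.9], 0.58)]
top mat [([333.1, 257.7], 0.95), ([344.5, 213.5], 0.18)]
wrist {'vertical_fov': 71.0924200148914, 'cx': 278.69009975524824, 'cy': 207.60511026104362, 'rvec': array([-2.46549707,  1.55254491,  0.20292671]), 'tvec': array([-0.57539536, -0.03409005,  0.3780353 ])}
wrist cap []
wrist port []
wrist cell []
wrist mat []
0.75
```

View pics/side0.png

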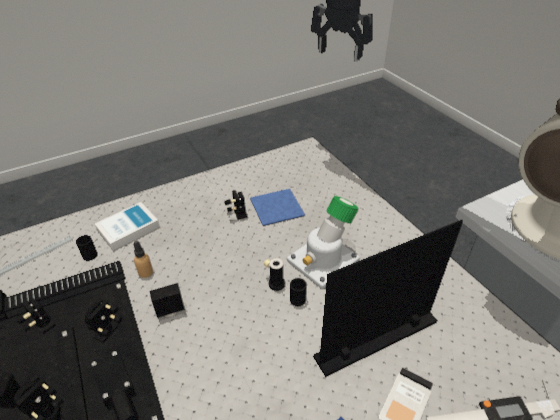

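View pics/top0.png

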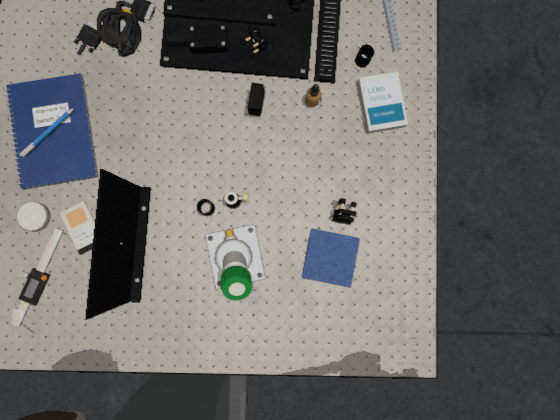

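View pics/wrist0.png

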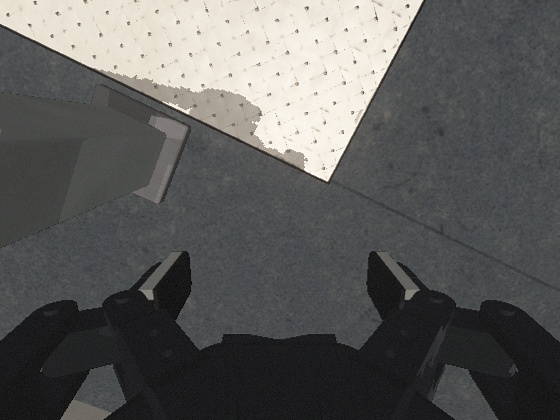

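Run:
```python
import cv2,numpy as np
a=cv2.imread("pics/top0.png")[190:310,190:380]; cv2.imwrite("pics/topz.png",cv2.resize(a,None,fx=4.2,fy=4.2,interpolation=cv2.INTER_CUBIC))
a=cv2.imread("pics/side0.png")[170:310,215:375]; cv2.imwrite("pics/sidez.png",cv2.resize(a,None,fx=4,fy=4,interpolation=cv2.INTER_CUBIC))
for n in ("top0","side0"):
    im=cv2.imread(f"pics/{n}.png"); h=cv2.cvtColor(im,cv2.COLOR_BGR2HSV)
    m=cv2.inRange(h,(105,100,60),(125,255,255))
    k,l,st,ce=cv2.connectedComponentsWithStats(m)
    for j in range(1,k):
        if st[j,4]>600:
            c=cv2.findContours((l==j).astype(np.uint8),cv2.RETR_EXTERNAL,cv2.CHAIN_APPROX_NONE)[0][0]
            print(n,'blue',st[j],ce[j],cv2.minAreaRect(c)); print(cv2.approxPolyDP(c,4,True)[:,0].tolist())
    m=cv2.inRange(h,(45,100,40),(80,255,255))
    k,l,st,ce=cv2.connectedComponentsWithStats(m)
    for j in range(1,k):
        if st[j,4]>100: print(n,'green',st[j],ce[j])
```

```text
top0 blue [   7   74   89  114 6655] [ 51.48309542 131.95161533] ((50.49999237060547, 130.5), (104.2352066040039, 75.95257568359375), 81.25383758544922)
[[79, 74], [7, 85], [18, 152], [49, 126], [33, 127], [32, 106], [67, 101], [74, 108], [70, 123], [61, 122], [26, 156], [17, 154], [21, 187], [95, 175]]
top0 blue [ 302  229   57   58 2410] [330.17178423 257.33941909] ((330.2307434082031, 257.34613037109375), (49.22514343261719, 49.22513961791992), 11.309932708740234)
[[311, 229], [302, 276], [349, 286], [358, 238]]
top0 green [221 266  31  34 657] [235.50684932 280.66818874]
side0 blue [ 251  190   53   35 1196] [276.28929766 206.76170569] ((276.9803161621094, 206.41639709472656), (29.317033767700195, 47.18210220336914), 76.75948333740234)
[[289, 190], [251, 198], [263, 224], [303, 215]]
side0 green [327 196  31  27 483] [341.42443064 210.01035197]
```

View pics/topz.png

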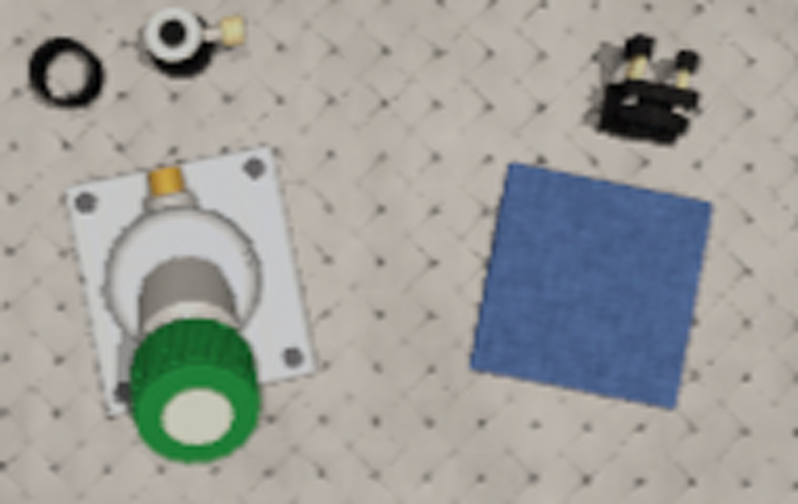

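View pics/sidez.png

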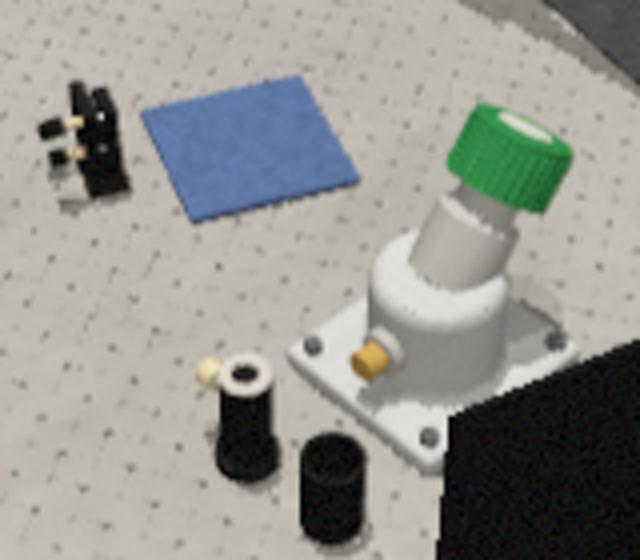

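```bash
cat > h.py <<'E'
from plant import *
import cv2,numpy as np
from scipy.optimize import least_squares
from scipy.spatial.transform import Rotation as R
def K(i):
    f=210/np.tan(np.radians(i['vertical_fov']/2)); return np.array([[f,0,i['cx']],[0,f,i['cy']],[0,0,1.]])
def proj(i,P): 
    return cv2.projectPoints(np.atleast_2d(np.array(P,float)),i['rvec'],i['tvec'],K(i),None)[0][:,0]
def onz(i,uv,z):
    Rm=cv2.Rodrigues(i['rvec'])[0]; o=-Rm.T@i['tvec']
    d=Rm.T@np.linalg.solve(K(i),np.array([uv[0],uv[1],1.]))
    return o+d*(z-o[2])/d[2]
def tri(obs):
    A=[];b=[]
    for i,uv in obs:
        Rm=cv2.Rodrigues(i['rvec'])[0]; o=-Rm.T@i['tvec']
        d=Rm.T@np.linalg.solve(K(i),np.array([uv[0],uv[1],1.])); d/=np.linalg.norm(d)
        M=np.eye(3)-np.outer(d,d); A.append(M); b.append(M@o)
    return np.linalg.lstsq(np.vstack(A),np.hstack(b),rcond=None)[0]
E
python3 - <<'E'
from h import *
np.set_printoptions(precision=4,suppress=True)
T=camera_info("top");S=camera_info("side")
for nm,i,c,z in (("matT",T,[[311, 229], [302, 276], [349, 286], [358, 238]],.006),("matS",S,[[289, 190], [251, 198], [263, 224], [303, 215]],.006),
   ("cellT",T,np.array([(68,188), (270,147), (315,368), (110,413)])/4.2+190-.4,.012)):
    p=np.array([onz(i,u,z) for u in c]); print(nm,p[:,:2].tolist(),p.mean(0)); e=np.diff(p,axis=0); print(np.linalg.norm(e,axis=1),np.degrees(np.arctan2(e[:,1],e[:,0])))
dT=np.array([198,416])/4.2+190-.4; dS=np.array([525,125])/4+[215,170]-.4
p=tri([(T,dT),(S,dS)]); print("disc",p, proj(T,p)-dT,proj(S,p)-dS)
print(onz(S,np.array([291,352])/4+[215,170],.012), onz(S,np.array([578,355])/4+[215,170],.012),onz(S,np.array([425,470])/4+[215,170],.012))
E
```

```text
matT [[0.5587960589854569, -0.321063737714462], [0.465642173615768, -0.3052889492481442], [0.44832643894984625, -0.39870144785463457], [0.543453489247166, -0.41519056168516033]] [ 0.5041 -0.3601  0.006 ]
[0.0945 0.095  0.0965] [ 170.3886 -100.5016   -9.8338]
matS [[0.45192804225452676, -0.3944406836724111], [0.5432451621254044, -0.41260257645320003], [0.5596280886883263, -0.32027386094265325], [0.4690514020716237, -0.30229457723374126]] [ 0.506  -0.3574  0.006 ]
[0.0931 0.0938 0.0923] [-11.2487  79.9381 168.7728]
cellT [[0.5424185024389899, -0.11401863971331512], [0.5641637213585293, -0.20761005969060306], [0.46186374958511334, -0.23165837862280514], [0.4388493275582731, -0.13732748806715978]] [ 0.5018 -0.1727  0.012 ]
[0.0961 0.1051 0.0971] [ -76.9199 -166.7713  103.7109]
disc [ 0.4491 -0.1849  0.1246] [[ 0.0464 -0.0649]] [[ 0.0722 -0.0026]]
[ 0.5651 -0.2024  0.012 ] [ 0.4428 -0.1309  0.012 ] [ 0.5476 -0.1075  0.012 ]
```

Run:
```python
from h import *
np.set_printoptions(precision=4,suppress=True)
s=state(); q=np.array(s['joints']); Rt=np.array(s['tcp_rot']); print(Rt)
def F(q): 
    return (R.from_euler('ZYZYZ',[q[0],q[1]+q[2],q[3],q[4],q[5]],degrees=True).as_matrix()) if 0 else R.from_euler('z',q[0],degrees=True).as_matrix()@R.from_euler('y',q[1]+q[2],degrees=True).as_matrix()@R.from_euler('z',q[3],degrees=True).as_matrix()@R.from_euler('y',q[4],degrees=True).as_matrix()@R.from_euler('z',q[5],degrees=True).as_matrix()
print(F(q).T@Rt)
yaw=np.radians(13.3); a=np.array([-np.sin(np.radians(35))*np.cos(yaw),-np.sin(np.radians(35))*np.sin(yaw),np.cos(np.radians(35))]); print('a',a)
z0=Rt[:,2]; zt=-a
ax=np.cross(z0,zt); an=np.arctan2(np.linalg.norm(ax),z0@zt); rv=ax/np.linalg.norm(ax)*an
Rm=R.from_rotvec(rv).as_matrix()@Rt
print('rv',rv,Rm)
# estimate q6 for options: wrist az
C=np.array([.4495,-.185,.1245]); w=C+a*.33; q1=np.degrees(np.arctan2(w[1],w[0])); print('q1',q1)
M=F(q).T@Rt
for s23 in (80,100,120):
    B=R.from_euler('z',q1,degrees=True).as_matrix()@R.from_euler('y',s23,degrees=True).as_matrix()
    e=R.from_matrix(B.T@Rm@M.T).as_euler('ZYZ',degrees=True); print(s23,e)
T=camera_info("top")
for u in ((140,185),(135,300)): print('panel base',onz(T,u,0))
for z in (.1,.15,.2): print(z,onz(T,(103,170),z),onz(T,(88,317),z))
```

```text
[[ 0.4312 -0.9023  0.    ]
 [-0.9023 -0.4312 -0.    ]
 [ 0.     -0.     -1.    ]]
[[-1. -0. -0.]
 [ 0. -1.  0.]
 [-0.  0.  1.]]
a [-0.5582 -0.132   0.8192]
rv [ 0.1406 -0.5945  0.    ] [[ 0.3938 -0.7303  0.5582]
 [-0.9111 -0.3905  0.132 ]
 [ 0.1216 -0.5605 -0.8192]]
q1 -40.74377604500805
80 [28.2195 79.0808 23.48  ]
100 [31.8205 61.7114 12.897 ]
120 [40.6357 45.4734 -1.755 ]
panel base [0.6373 0.0218 0.    ]
panel base [0.4106 0.0207 0.    ]
0.1 [0.6504 0.0613 0.1   ] [0.3917 0.0735 0.1   ]
0.15 [0.643  0.0438 0.15  ] [0.3996 0.0552 0.15  ]
0.2 [0.6357 0.0263 0.2   ] [0.4076 0.037  0.2   ]
```

```bash
python3 -m creep '[[[2.5,6,0],[0.03,-0.12,0]],[[5,12,0],[0.06,-0.24,0]],[[7.5,18,0],[0.08,-0.36,0]],[[10,24,-0.4],[0.11,-0.48,0]],[[12,28,-0.6],[0.13,-0.54,0]],[[13.5,31.7,-0.8],[0.1406,-0.5945,0]],[[13.5,31.7,-0.8],[0.1406,-0.5945,0]],[[13.5,31.7,-0.8],[0.1406,-0.5945,0]],[[13.5,31.7,-0.8],[0.1406,-0.5945,0]],[[13.5,31.7,-0.8],[0.1406,-0.5945,0]],[[13.5,31.7,-0.8],[0.1406,-0.5945,0]]]' 8.54
python3 - <<'E'
from h import *
np.set_printoptions(precision=4,suppress=True)
s=state(); print(s['joints'],s['ee_pos'],s['tcp_rot'],s['force'])
i=camera_info("wrist"); im=camera("wrist"); cv2.imwrite("pics/w1.png",im[:,:,::-1]); print(i['rvec'],i['tvec'])
np.savez("w1.npz",rvec=i['rvec'],tvec=i['tvec'])
print(recognise("cap","wrist")[:2], proj(i,[.4495,-.185,.1245]))
E
```

```text
clock: 1.67
ee_pos: [0.383, -0.2017, 0.2236]
tcp_rot: [[0.395, -0.73, 0.558], [-0.91, -0.392, 0.131], [0.123, -0.56, -0.819]]
force: [0.5, -0.3, 0.2]
finger_gap: 0.0858
[-70.5498 -31.0687 133.0652  35.8647  76.6404 -14.3244] [ 0.383  -0.2017  0.2236] [[ 0.395  -0.7297  0.5582]
 [-0.9104 -0.3925  0.1312]
 [ 0.1233 -0.56   -0.8193]] [ 0.4505 -0.3341  0.2048]
[ 2.4392 -1.5617  0.4222] [-0.3632  0.3416  0.2348]
[{'position': [278.9, 199.3], 'confidence': 0.94}] [[277.1427 203.0417]]
```

View pics/w1.png

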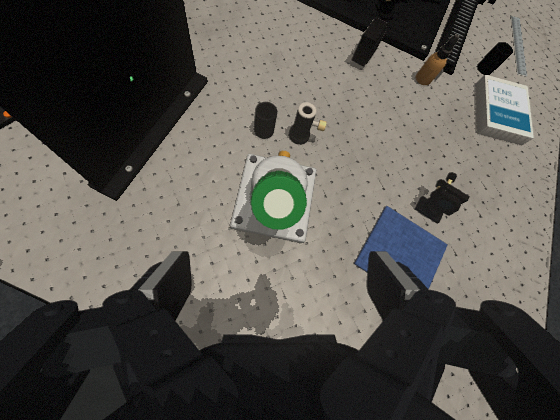

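Run:
```python
from h import *
np.set_printoptions(precision=4,suppress=True)
def disc(f):
    im=cv2.imread(f); h=cv2.cvtColor(im,cv2.COLOR_BGR2HSV); g=cv2.inRange(h,(45,100,40),(80,255,255))
    k,l,st,ce=cv2.connectedComponentsWithStats(g); j=1+np.argmax(st[1:,4])
    c=max(cv2.findContours((l==j).astype(np.uint8),cv2.RETR_EXTERNAL,cv2.CHAIN_APPROX_NONE)[0],key=len)
    hull=cv2.convexHull(c); fill=np.zeros(g.shape,np.uint8); cv2.drawContours(fill,[hull],-1,255,-1)
    fill=cv2.erode(fill,np.ones((3,3)))
    w=((fill>0)&(h[:,:,1]<90)).astype(np.uint8)
    k,l,st,ce=cv2.connectedComponentsWithStats(w); j=1+np.argmax(st[1:,4]); print(f,st[j],ce[j],cv2.minEnclosingCircle(c)); return ce[j]
w=np.load("w1.npz"); W=dict(camera_info("wrist")); W['rvec']=w['rvec']; W['tvec']=w['tvec']
T=camera_info("top");S=camera_info("side")
o={}
for n,i,f in (("T",T,"pics/top0.png"),("S",S,"pics/side0.png"),("W",W,"pics/w1.png")): o[n]=(i,disc(f))
for c in ("TS","TSW","TW","SW"): 
    p=tri([o[x] for x in c]); print(c,p)
    print([ (proj(o[x][0],p)-o[x][1])[0] for x in c])
# wrist ray at C
for z in (.12,.1245,.13): print(onz(W,o["W"][1],z))
s=state(); print('tool axis at C plane', s['ee_pos']+s['tcp_rot'][:,2]*np.dot(s['tcp_rot'][:,2],np.array([.4495,-.185,.1245])-s['ee_pos']))
Rm=cv2.Rodrigues(W['rvec'])[0]; print('cam in tool', s['tcp_rot'].T@(-Rm.T@W['tvec']-s['ee_pos']))
```

```text
pics/top0.png [228 282  18  14 191] [236.6806 288.6911] ((236.0, 282.5), 17.066146850585938)
pics/side0.png [339 199  14   7  27] [345.2222 201.9259] ((341.98590087890625, 209.35916137695312), 15.075592994689941)
pics/w1.png [263 189  31  30 721] [278.2094 203.2926] ((278.6956481933594, 199.9130401611328), 29.122257232666016)
TS [ 0.4494 -0.185   0.122 ]
[array([ 0.279 , -0.3914]), array([ 0.4355, -0.0161])]
TSW [ 0.4498 -0.1853  0.1225]
[array([ 0.4078, -0.6067]), array([ 0.2022, -0.2195]), array([-0.9396,  0.3204])]
TW [ 0.4491 -0.1854  0.1262]
[array([0.3621, 0.0255]), array([-0.5931, -0.3199])]
SW [ 0.4504 -0.1856  0.1221]
[array([-0.1822, -0.0753]), array([-0.3776,  0.1158])]
[ 0.4515 -0.1858  0.12  ]
[ 0.4497 -0.186   0.1245]
[ 0.4476 -0.1862  0.13  ]
tool axis at C plane [ 0.4503 -0.1872  0.1247]
cam in tool [-0.0009 -0.0661 -0.1425]
```

```bash
python3 -m creep '[[[0.5,0.2,-0.7],[0.067,0.016,-0.098]],[[1,0.4,-1.4],[0.134,0.032,-0.197]],[[1.6,0.6,-2.4],[0.2,0.048,-0.295]],[[2.5,0.8,-3.7],[0.268,0.063,-0.393]],[[3.3,0.94,-4.92],[1.339,0.317,-1.966]],[[3.3,0.94,-4.92],[1.339,0.317,-1.966]],[[3.3,0.94,-4.92],[1.339,0.317,-1.966]],[[3.3,0.94,-4.92],[1.339,0.317,-1.966]],[[3.3,0.94,-4.92],[1.339,0.317,-1.966]],[[3.3,0.94,-4.92],[1.339,0.317,-1.966]],[[3.3,0.94,-4.92],[1.339,0.317,-1.966]],[[3.3,0.94,-4.92],[1.339,0.317,-1.966]],[[3.3,0.94,-4.92],[1.339,0.317,-1.966]],[[3.3,0.94,-4.92],[1.339,0.317,-1.966]],[[3.3,0.94,-4.92],[1.339,0.317,-1.966]],[[3.3,0.94,-4.92],[1.339,0.317,-1.966]],[[3.3,0.94,-4.92],[1.339,0.317,-1.966]],[[3.3,0.94,-4.92],[1.339,0.317,-1.966]],[[3.3,0.94,-4.92],[1.339,0.317,-1.966]],[[3.3,0.94,-4.92],[1.339,0.317,-1.966]]]'
python3 - <<'E'
from h import *
np.set_printoptions(precision=4,suppress=True)
s=state(); print(s['joints'],s['ee_pos'],s['tcp_rot'],s['force'])
i=camera_info("wrist"); im=camera("wrist"); cv2.imwrite("pics/w2.png",im[:,:,::-1]); print(proj(i,[.4497,-.1855,.1242]))
a=np.array([-0.5582,-0.132,0.8192]); d=s['ee_pos']-np.array([.4497,-.1855,.1242]); print('along',d@a,'lat',d-a*(d@a), 'in tool',s['tcp_rot'].T@(d-a*(d@a)))
E
```

```text
clock: 3.43
ee_pos: [0.4155, -0.1953, 0.1746]
tcp_rot: [[-0.782, 0.279, 0.557], [0.415, 0.9, 0.132], [-0.465, 0.334, -0.82]]
force: [0.2, -0.1, 0.7]
finger_gap: 0.0851
[-64.4734 -22.9394 133.6477  37.6799  66.2257 123.1979] [ 0.4155 -0.1953  0.1746] [[-0.7824  0.2787  0.5569]
 [ 0.4147  0.9004  0.1319]
 [-0.4647  0.3341 -0.82  ]] [ 0.1766 -0.0569  0.6534]
[[280.06   223.2292]]
along 0.061689185413770206 lat [ 0.0002 -0.0017 -0.0001] in tool [-0.0008 -0.0015  0.    ]
```

View pics/w2.png

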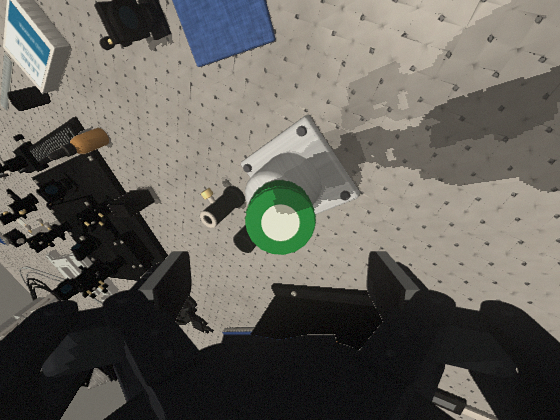

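```bash
python3 -m creep '[[[0.5,0.17,-0.7],[0.05,0.012,-0.075]],[[1.2,0.4,-1.7],[0.1,0.024,-0.15]],[[1.9,0.6,-2.7],[0.15,0.036,-0.22]],[[2.6,0.8,-3.7],[0.2,0.048,-0.295]],[[3.3,0.95,-4.8],[0.223,0.053,-0.328]],[[4,1.1,-5.8],[0.223,0.053,-0.328]],[[4.6,1.25,-6.7],[0.223,0.053,-0.328]],[[5,1.36,-7.3],[0.223,0.053,-0.328]],[[5.28,1.42,-7.77],[0.223,0.053,-0.328]],[[5.28,1.42,-7.77],[0.223,0.053,-0.328]],[[5.28,1.42,-7.77],[0.223,0.053,-0.328]]]'
python3 - <<'E'
from h import *
np.set_printoptions(precision=4,suppress=True)
s=state(); print(s['joints'],s['ee_pos'],s['tcp_rot'],s['force'])
for c in ("wrist","side"):
    im=camera(c); cv2.imwrite(f"pics/{c}3.png",im[:,:,::-1])
a=cv2.imread("pics/side3.png")[140:280,255:415]; cv2.imwrite("pics/side3z.png",cv2.resize(a,None,fx=4,fy=4,interpolation=cv2.INTER_CUBIC))
a=np.array([-0.5582,-0.132,0.8192]); d=s['ee_pos']-np.array([.4497,-.1855,.1242]); print('along',d@a,'lat',d-a*(d@a), 'in tool',s['tcp_rot'].T@(d-a*(d@a)))
E
```

```text
clock: 4.4
ee_pos: [0.4682, -0.1814, 0.0968]
tcp_rot: [[-0.613, 0.561, 0.557], [0.732, 0.668, 0.132], [-0.298, 0.488, -0.82]]
force: [0.1, 0.2, -0.4]
finger_gap: 0.0852
[-55.4602  -7.3012 131.7898  43.6569  50.5993 142.7088] [ 0.4682 -0.1814  0.0968] [[-0.6128  0.561   0.5566]
 [ 0.732   0.6683  0.1323]
 [-0.2978  0.4884 -0.8202]] [ 0.1394  0.2485 -0.4109]
along -0.03327179674742974 lat [-0.0001 -0.0003 -0.0001] in tool [-0.0001 -0.0003 -0.    ]
```

View pics/wrist3.png

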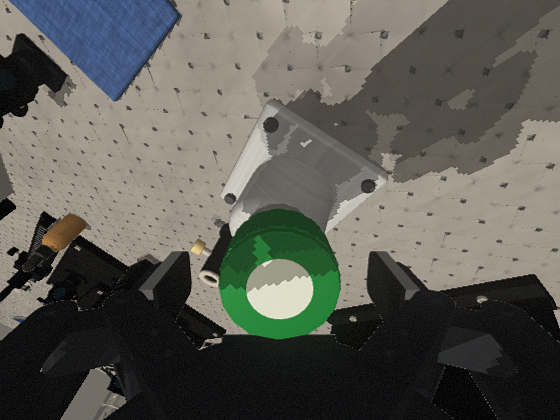

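View pics/side3z.png

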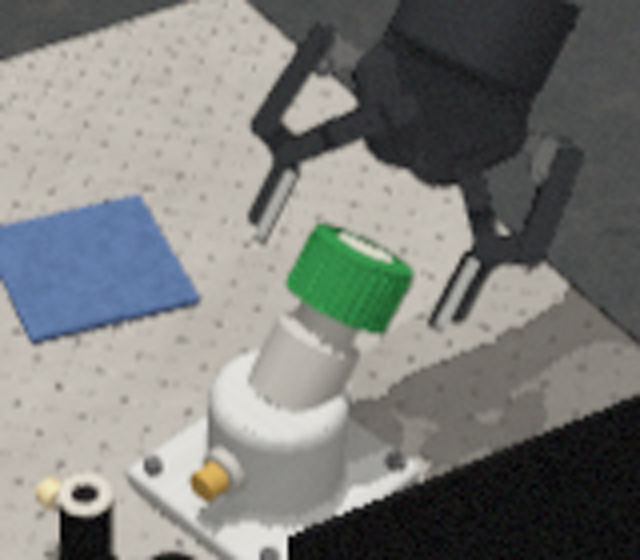

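```bash
python3 -m creep '[[[0,0,0],[0,0,0]],[[0,0,0],[0,0,0]],[[0,0,0],[0,0,0]],[[0,0,0],[0,0,0]],[[0,0,0],[0,0,0]],[[0,0,0],[0,0,0]],[[0,0,0],[0,0,0]],[[0,0,0],[0,0,0]]]' 4
python3 - <<'E'
from h import *
np.set_printoptions(precision=4,suppress=True)
s=state(); print(s['joints'],s['ee_pos'],s['force'],s['ft_torque'],s['finger_gap'])
for c in ("wrist","side"):
    im=camera(c); cv2.imwrite(f"pics/{c}4.png",im[:,:,::-1])
a=cv2.imread("pics/side4.png")[140:280,255:415]; cv2.imwrite("pics/side4z.png",cv2.resize(a,None,fx=4,fy=4,interpolation=cv2.INTER_CUBIC))
E
```

```text
clock: 5.17
ee_pos: [0.4682, -0.1819, 0.098]
tcp_rot: [[-0.613, 0.56, 0.557], [0.731, 0.67, 0.131], [-0.3, 0.488, -0.82]]
force: [-9.3, 0.5, 7.4]
finger_gap: 0.0513
[-55.5002  -7.4601 131.7644  43.5791  50.6916 142.7179] [ 0.4682 -0.1819  0.098 ] [-9.2676  0.4785  7.394 ] [0.2336 0.7434 0.2731] 0.051275766214102514
```

View pics/side4z.png

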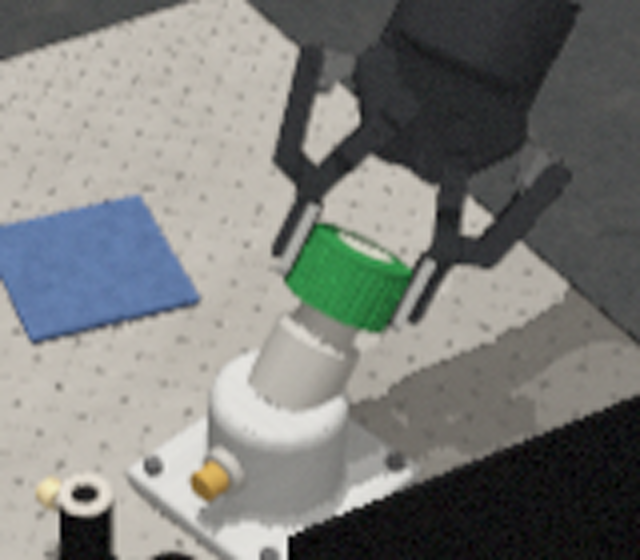

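```bash
python3 -m creep '[[[-0.014,-0.003,0.021],[-0.0558,-0.0132,0.0819]],[[-0.028,-0.007,0.042],[-0.1116,-0.0264,0.1638]],[[-0.043,-0.010,0.063],[-0.1674,-0.0396,0.2457]],[[-0.057,-0.014,0.084],[-0.2232,-0.0528,0.3276]],[[-0.071,-0.017,0.104],[-0.279,-0.066,0.4095]],[[-0.085,-0.020,0.125],[-0.3348,-0.0792,0.4914]],[[-0.099,-0.024,0.146],[-0.3906,-0.0924,0.5733]],[[-0.114,-0.027,0.167],[-0.4464,-0.1056,0.6552]],[[-0.128,-0.031,0.188],[-0.5022,-0.1188,0.7371]],[[-0.142,-0.034,0.209],[-0.558,-0.132,0.819]]]'
python3 - <<'E'
from h import *
np.set_printoptions(precision=4,suppress=True)
s=state(); a=np.array([-0.5582,-0.132,0.8192]); d=s['ee_pos']-np.array([.4497,-.1855,.1242]); print('along',d@a,'lat',d-a*(d@a))
print(s['joints'],s['force'],s['force']@a,s['ft_torque'],s['ft_torque']@a,s['finger_gap'])
im=camera("wrist"); cv2.imwrite(f"pics/w5.png",im[:,:,::-1])
E
```

```text
clock: 6.1
ee_pos: [0.4667, -0.1823, 0.1002]
tcp_rot: [[-0.801, -0.217, 0.558], [-0.173, 0.976, 0.13], [-0.573, 0.008, -0.819]]
force: [-0.2, 0.1, -1.0]
finger_gap: 0.0511
along -0.02958527927509995 lat [ 0.0005 -0.0007  0.0002]
[-55.7586  -7.9866 131.9495  43.4599  51.0337  85.1886] [-0.2264  0.1271 -1.0218] -0.7274846448315195 [-0.0815  0.3167  0.005 ] 0.0077221819167128305 0.05106874834107447
```

View pics/w5.png

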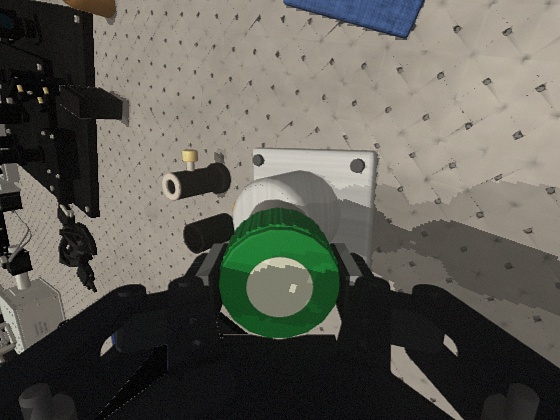

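```bash
python3 -m creep '[[[-0.014,-0.003,0.021],[-0.0558,-0.0132,0.0819]],[[-0.028,-0.007,0.042],[-0.1116,-0.0264,0.1638]],[[-0.043,-0.010,0.063],[-0.1674,-0.0396,0.2457]],[[-0.057,-0.014,0.084],[-0.2232,-0.0528,0.3276]],[[-0.071,-0.017,0.104],[-0.279,-0.066,0.4095]],[[-0.085,-0.020,0.125],[-0.3348,-0.0792,0.4914]],[[-0.099,-0.024,0.146],[-0.3906,-0.0924,0.5733]],[[-0.114,-0.027,0.167],[-0.4464,-0.1056,0.6552]],[[-0.128,-0.031,0.188],[-0.5022,-0.1188,0.7371]],[[-0.142,-0.034,0.209],[-0.558,-0.132,0.819]],[[-0.156,-0.037,0.229],[-0.6138,-0.1452,0.9009]],[[-0.170,-0.041,0.250],[-0.6696,-0.1584,0.9828]],[[-0.185,-0.044,0.271],[-0.7254,-0.1716,1.0647]],[[-0.199,-0.048,0.292],[-0.7812,-0.1848,1.1466]],[[-0.213,-0.051,0.313],[-0.837,-0.198,1.2285]],[[-0.227,-0.054,0.334],[-0.8928,-0.2112,1.3104]],[[-0.241,-0.058,0.354],[-0.9486,-0.2244,1.3923]],[[-0.256,-0.061,0.375],[-1.0044,-0.2376,1.4742]],[[-0.270,-0.065,0.396],[-1.0602,-0.2508,1.5561]],[[-0.284,-0.068,0.417],[-1.116,-0.264,1.638]]]'
python3 - <<'E'
from h import *
np.set_printoptions(precision=4,suppress=True)
s=state(); a=np.array([-0.5582,-0.132,0.8192]); d=s['ee_pos']-np.array([.4497,-.1855,.1242]); print('along',d@a,'lat',d-a*(d@a))
print(s['joints'],s['force'],s['force']@a,s['ft_torque'],s['ft_torque']@a,s['finger_gap'])
im=camera("side"); cv2.imwrite(f"pics/s6.png",im[:,:,::-1])
a=im[140:280,255:415,::-1]; cv2.imwrite("pics/s6z.png",cv2.resize(a,None,fx=4,fy=4,interpolation=cv2.INTER_CUBIC))
E
```

```text
clock: 7.82
ee_pos: [0.4637, -0.1829, 0.1044]
tcp_rot: [[0.535, -0.633, 0.559], [-0.812, -0.569, 0.133], [0.234, -0.525, -0.818]]
force: [0.2, 0.0, -2.1]
finger_gap: 0.0509
along -0.024431196915605004 lat [ 0.0004 -0.0006  0.0002]
[-56.3264  -8.8378 132.1384  43.1826  51.9634 -29.7172] [ 0.1759  0.0412 -2.1446] -1.8604551150764792 [-0.1288  0.3134 -0.0072] 0.024612069922811366 0.05094257173213006
```

View pics/s6z.png

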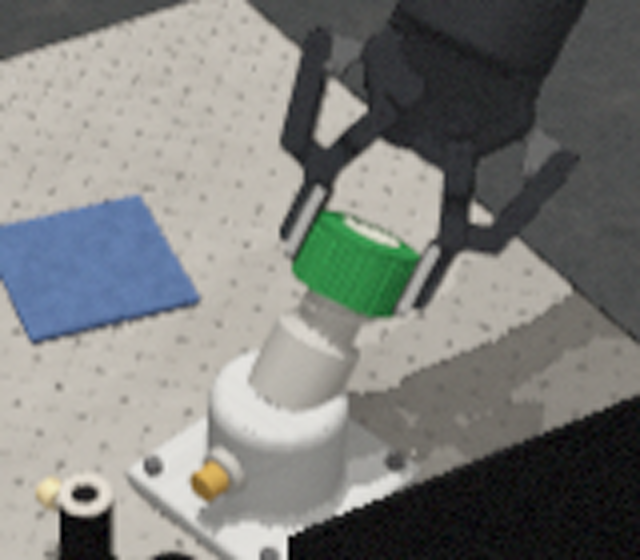

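```bash
python3 -m creep '[[[0,0,0],[0,0,0]],[[0,0,0],[0,0,0]],[[0,0,0],[0,0,0]],[[0,0,0],[0,0,0]],[[0,0,0],[0,0,0]],[[0,0,0],[0,0,0]]]' 8.5; python3 -m creep '[[[0,0.06,0],[0.067,0.016,-0.098]],[[0,0.06,0],[1.116,0.264,-1.638]],[[0,0.06,0],[1.116,0.264,-1.638]],[[0,0.06,0],[1.116,0.264,-1.638]],[[0,0.06,0],[1.116,0.264,-1.638]],[[0,0.06,0],[1.116,0.264,-1.638]],[[0,0.06,0],[1.116,0.264,-1.638]],[[0,0.06,0],[1.116,0.264,-1.638]],[[0,0.06,0],[1.116,0.264,-1.638]],[[0,0.06,0],[1.116,0.264,-1.638]],[[0,0.06,0],[1.116,0.264,-1.638]],[[0,0.06,0],[1.116,0.264,-1.638]],[[0,0.06,0],[1.116,0.264,-1.638]],[[0,0.06,0],[1.116,0.264,-1.638]],[[0,0.06,0],[1.116,0.264,-1.638]],[[0,0.06,0],[1.116,0.264,-1.638]],[[0,0.06,0],[1.116,0.264,-1.638]],[[0,0.06,0],[1.116,0.264,-1.638]],[[0,0.06,0],[1.116,0.264,-1.638]]]'
python3 - <<'E'
from h import *
np.set_printoptions(precision=4,suppress=True)
s=state(); a=np.array([-0.5582,-0.132,0.8192]); d=s['ee_pos']-np.array([.4497,-.1855,.1242]); print('along',d@a,'lat',d-a*(d@a))
print(s['joints'],s['force'],s['force']@a,s['ft_torque'],s['ft_torque']@a,s['finger_gap'])
im=camera("wrist"); cv2.imwrite(f"pics/w7.png",im[:,:,::-1])
E
```

```text
clock: 8.37
ee_pos: [0.4638, -0.1829, 0.1044]
tcp_rot: [[0.537, -0.631, 0.559], [-0.81, -0.572, 0.133], [0.236, -0.524, -0.818]]
force: [1.2, -1.1, -0.9]
finger_gap: 0.0853
clock: 9.95
ee_pos: [0.4638, -0.1824, 0.1044]
tcp_rot: [[-0.798, -0.228, 0.558], [-0.187, 0.974, 0.13], [-0.573, -0.0, -0.819]]
force: [0.0, 0.6, -0.5]
finger_gap: 0.085
along -0.024464523692680932 lat [ 0.0004 -0.0001  0.0003]
[-56.1616  -8.9753 132.1972  43.0251  51.8065  84.7394] [ 0.0155  0.5791 -0.4853] -0.48262753510800044 [-0.0452  0.2836  0.0137] -0.0009566867283573989 0.08496216142030118
```

View pics/w7.png

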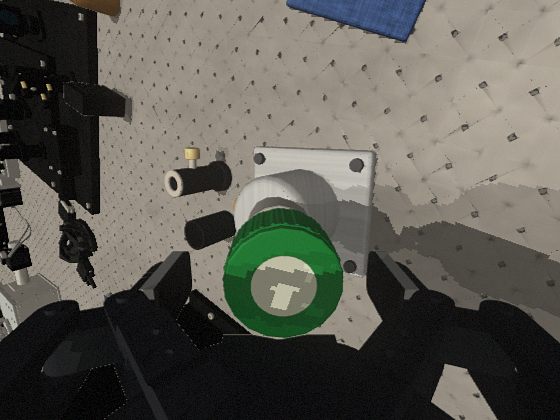

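```bash
python3 -m creep '[[[0,0,0],[0,0,0]],[[0,0,0],[0,0,0]],[[0,0,0],[0,0,0]],[[0,0,0],[0,0,0]],[[0,0,0],[0,0,0]],[[0,0,0],[0,0,0]],[[0,0,0],[0,0,0]],[[0,0,0],[0,0,0]]]' 4
python3 - <<'E'
from h import *
np.set_printoptions(precision=4,suppress=True)
s=state(); a=np.array([-0.5582,-0.132,0.8192]); d=s['ee_pos']-np.array([.4497,-.1855,.1242]); print('along',d@a,'lat',d-a*(d@a))
print(s['joints'],s['force'],s['force']@a,s['ft_torque'],s['ft_torque']@a,s['finger_gap'])
E
```

```text
clock: 10.67
ee_pos: [0.4638, -0.1825, 0.1048]
tcp_rot: [[-0.798, -0.228, 0.558], [-0.187, 0.974, 0.131], [-0.573, -0.0, -0.819]]
force: [-5.3, 1.4, 5.7]
finger_gap: 0.051
along -0.024179132060308445 lat [ 0.0006 -0.0002  0.0004]
[-56.1747  -9.0049 132.1769  43.0061  51.8571  84.7512] [-5.3494  1.359   5.6802] 7.4598585074202 [0.1492 0.5161 0.1566] -0.023089055200639582 0.05099423535770122
```

```bash
python3 -m creep '[[[-0.014,-0.003,0.021],[-0.0558,-0.0132,0.0819]],[[-0.028,-0.007,0.042],[-0.1116,-0.0264,0.1638]],[[-0.043,-0.010,0.063],[-0.1674,-0.0396,0.2457]],[[-0.057,-0.014,0.084],[-0.2232,-0.0528,0.3276]],[[-0.071,-0.017,0.104],[-0.279,-0.066,0.4095]],[[-0.085,-0.020,0.125],[-0.3348,-0.0792,0.4914]],[[-0.099,-0.024,0.146],[-0.3906,-0.0924,0.5733]],[[-0.114,-0.027,0.167],[-0.4464,-0.1056,0.6552]],[[-0.128,-0.031,0.188],[-0.5022,-0.1188,0.7371]],[[-0.142,-0.034,0.209],[-0.558,-0.132,0.819]],[[-0.156,-0.037,0.229],[-0.6138,-0.1452,0.9009]],[[-0.170,-0.041,0.250],[-0.6696,-0.1584,0.9828]],[[-0.185,-0.044,0.271],[-0.7254,-0.1716,1.0647]],[[-0.199,-0.048,0.292],[-0.7812,-0.1848,1.1466]],[[-0.213,-0.051,0.313],[-0.837,-0.198,1.2285]],[[-0.227,-0.054,0.334],[-0.8928,-0.2112,1.3104]],[[-0.241,-0.058,0.354],[-0.9486,-0.2244,1.3923]],[[-0.256,-0.061,0.375],[-1.0044,-0.2376,1.4742]],[[-0.270,-0.065,0.396],[-1.0602,-0.2508,1.5561]],[[-0.284,-0.068,0.417],[-1.116,-0.264,1.638]]]'
python3 - <<'E'
from h import *
np.set_printoptions(precision=4,suppress=True)
s=state(); a=np.array([-0.5582,-0.132,0.8192]); d=s['ee_pos']-np.array([.4497,-.1855,.1242]); print('along',d@a,'lat',d-a*(d@a))
print(s['joints'],s['force'],s['force']@a,s['ft_torque'],s['ft_torque']@a,s['finger_gap'])
E
```

```text
clock: 12.33
ee_pos: [0.4609, -0.1835, 0.109]
tcp_rot: [[0.543, -0.627, 0.559], [-0.805, -0.579, 0.132], [0.241, -0.521, -0.819]]
force: [-3.2, -0.6, 2.3]
finger_gap: 0.0511
along -0.01893916003169292 lat [ 0.0006 -0.0005  0.0003]
[-56.7457  -9.8478 132.3325  42.7037  52.7523 -30.0366] [-3.2128 -0.648   2.2788] 3.7456760015577135 [-0.1279  0.4921 -0.1214] -0.09300038241036228 0.0511406724987783
```

```bash
python3 -m creep '[[[-0.014,-0.003,0.021],[-0.0558,-0.0132,0.0819]],[[-0.028,-0.007,0.042],[-0.1116,-0.0264,0.1638]],[[-0.043,-0.010,0.063],[-0.1674,-0.0396,0.2457]],[[-0.057,-0.014,0.084],[-0.2232,-0.0528,0.3276]],[[-0.071,-0.017,0.104],[-0.279,-0.066,0.4095]],[[-0.085,-0.020,0.125],[-0.3348,-0.0792,0.4914]],[[-0.099,-0.024,0.146],[-0.3906,-0.0924,0.5733]],[[-0.114,-0.027,0.167],[-0.4464,-0.1056,0.6552]],[[-0.128,-0.031,0.188],[-0.5022,-0.1188,0.7371]],[[-0.142,-0.034,0.209],[-0.558,-0.132,0.819]]]'
python3 - <<'E'
from h import *
np.set_printoptions(precision=4,suppress=True)
s=state(); a=np.array([-0.5582,-0.132,0.8192]); d=s['ee_pos']-np.array([.4497,-.1855,.1242]); print('along',d@a,'lat',d-a*(d@a))
print(s['joints'],s['force'],s['force']@a,s['ft_torque'],s['ft_torque']@a,s['finger_gap'])
im=camera("side"); a=im[140:280,255:415,::-1]; cv2.imwrite("pics/s8z.png",cv2.resize(a,None,fx=4,fy=4,interpolation=cv2.INTER_CUBIC))
im=camera("wrist"); cv2.imwrite(f"pics/w8.png",im[:,:,::-1])
E
```

```text
clock: 13.17
ee_pos: [0.4595, -0.1841, 0.1112]
tcp_rot: [[0.82, 0.122, 0.559], [0.057, -0.99, 0.132], [0.569, -0.077, -0.819]]
force: [-0.8, -0.4, 0.6]
finger_gap: 0.0508
along -0.01631078147769456 lat [ 0.0007 -0.0007  0.0003]
[-56.9975 -10.2481 132.3643  42.4771  53.2077 -87.4903] [-0.8306 -0.4413  0.5779] 0.9953527907468025 [-0.0544  0.2639 -0.062 ] -0.055293724225925794 0.050826649248939065
```

View pics/s8z.png

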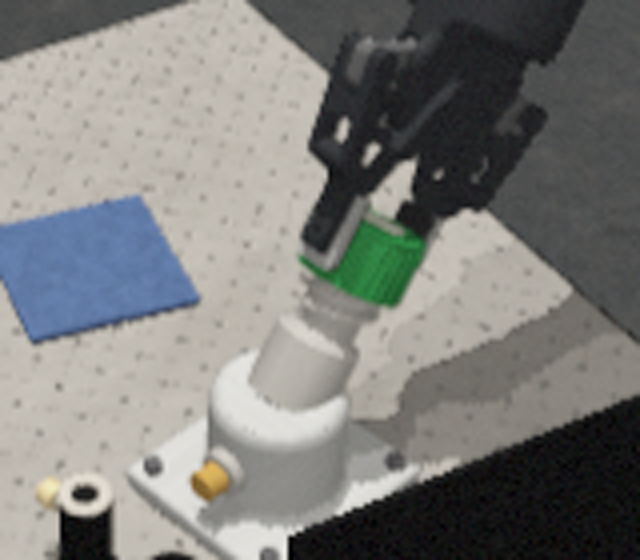

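View pics/w8.png

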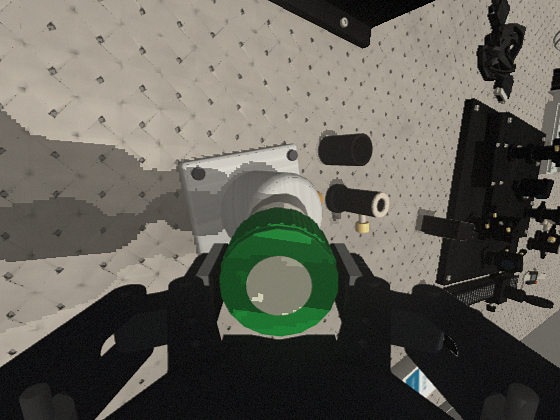

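```bash
python3 -m creep '[[[-0.02,-0.005,0.03],[-0.0558,-0.0132,0.0819]],[[-0.045,-0.011,0.066],[-0.1116,-0.0264,0.1638]],[[-0.07,-0.017,0.1],[-0.1674,-0.0396,0.2457]],[[-0.1,-0.024,0.147],[-0.2232,-0.0528,0.3276]],[[-0.13,-0.031,0.19],[-0.279,-0.066,0.4095]],[[-0.167,-0.04,0.246],[-0.3348,-0.0792,0.4914]]]'
python3 - <<'E'
from h import *
np.set_printoptions(precision=4,suppress=True)
s=state(); a=np.array([-0.5582,-0.132,0.8192]); d=s['ee_pos']-np.array([.4497,-.1855,.1242]); print('along',d@a,'lat',d-a*(d@a))
print(s['force'],s['force']@a,s['ft_torque'],s['finger_gap'],s['joints'])
E
```

```text
clock: 13.77
ee_pos: [0.4577, -0.1842, 0.1133]
tcp_rot: [[0.61, 0.563, 0.558], [0.604, -0.786, 0.133], [0.514, 0.256, -0.819]]
force: [-0.0, -0.5, -1.1]
finger_gap: 0.0508
along -0.013523229577117643 lat [ 0.0004 -0.0005  0.0002]
[-0.0185 -0.5237 -1.1335] -0.8490942822214983 [-0.0898  0.3116  0.0203] 0.05079217457353283 [ -57.2505  -10.74    132.4601   42.2105   53.701  -121.5267]
```

```bash
python3 -m creep '[[[-0.14,-0.033,0.2],[0,0,0]],[[-0.28,-0.066,0.41],[0,0,0]],[[-0.56,-0.13,0.82],[0,0,0]],[[-0.84,-0.2,1.23],[0,0,0]],[[-1.12,-0.26,1.64],[0,0,0]],[[-1.4,-0.33,2.05],[0,0,0]],[[-1.67,-0.4,2.46],[0,0,0]],[[-1.95,-0.46,2.87],[0,0,0]],[[-2.23,-0.53,3.28],[0,0,0]],[[-2.51,-0.59,3.69],[0,0,0]],[[-2.51,-0.59,3.69],[0,0,0]]]'
python3 - <<'E'
from h import *
np.set_printoptions(precision=4,suppress=True)
s=state(); a=np.array([-0.5582,-0.132,0.8192]); d=s['ee_pos']-np.array([.4497,-.1855,.1242]); print('along',d@a,'lat',d-a*(d@a))
print(s['force'],s['force']@a,s['ft_torque'],s['finger_gap'],s['joints'])
im=camera("side"); a=im[110:280,255:415,::-1]; cv2.imwrite("pics/s9z.png",cv2.resize(a,None,fx=3.5,fy=3.5,interpolation=cv2.INTER_CUBIC))
E
```

```text
clock: 14.68
ee_pos: [0.4325, -0.1908, 0.1512]
tcp_rot: [[0.61, 0.562, 0.559], [0.604, -0.786, 0.132], [0.513, 0.257, -0.819]]
force: [-0.2, -0.5, -0.7]
finger_gap: 0.0509
along 0.032450742846341384 lat [ 0.0009 -0.001   0.0005]
[-0.2161 -0.5183 -0.7237] -0.4038598188266061 [-0.0784  0.3513 -0.003 ] 0.0509051049098767 [ -61.5049  -18.4968  133.4816   39.2328   61.1529 -119.7334]
```

View pics/s9z.png

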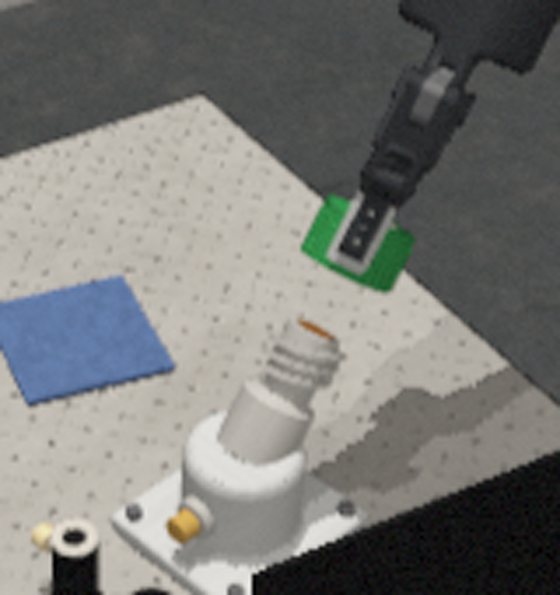

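Run:
```python
from h import *
np.set_printoptions(precision=4,suppress=True)
s=state(); Rt=np.array(s['tcp_rot']); z=Rt[:,2]; ax=np.cross(z,[0,0,-1]); an=np.arctan2(np.linalg.norm(ax),-z[2]); rv=ax/np.linalg.norm(ax)*an
Rn=R.from_rotvec(rv).as_matrix()@Rt; print(rv,Rn)
q1=np.degrees(np.arctan2(-.358,.5))
def F(q1,q6): return R.from_euler('ZYZ',[q1,180,q6],degrees=True).as_matrix()@np.diag([-1,-1,1])
for q6 in range(-360,361,10):
    if np.abs(F(q1,q6)-Rn).max()<.1: print('q6',q6)
print('shift cm',(np.array([.5,-.358,.07])-s['ee_pos'])*100)
T=camera_info("top");S=camera_info("side")
print(onz(T,(345,212),.03),onz(S,(237,207),.03))
```

```text
[-0.1408  0.595   0.    ] [[ 0.7674  0.6412 -0.    ]
 [ 0.6412 -0.7674  0.    ]
 [-0.     -0.     -1.    ]]
q6 -80
q6 -70
q6 280
q6 290
shift cm [  6.7448 -16.7445  -8.0807]
[ 0.5928 -0.3844  0.03  ] [ 0.5951 -0.3736  0.03  ]
```

```bash
python3 -m creep '[[[0,-0.7,0.2],[0,0,0]],[[0,-2,0.5],[0,0,0]],[[0,-4,0.7],[-0.014,0.06,0]],[[0.2,-6,0.7],[-0.028,0.12,0]],[[0.6,-8,0.5],[-0.045,0.19,0]],[[1.3,-10,0],[-0.063,0.265,0]],[[2.2,-11.8,-0.8],[-0.08,0.34,0]],[[3.2,-13.4,-1.8],[-0.1,0.42,0]],[[4.4,-14.7,-2.9],[-0.117,0.495,0]],[[5.5,-15.7,-4],[-0.13,0.55,0]],[[6.2,-16.4,-5],[-0.1408,0.595,0]],[[6.6,-16.7,-5.7],[-0.1408,0.595,0]],[[6.7,-16.7,-6],[-0.1408,0.595,0]],[[6.7,-16.7,-6],[-0.1408,0.595,0]],[[6.7,-16.7,-6],[-0.1408,0.595,0]]]'
python3 - <<'E'
from h import *
np.set_printoptions(precision=4,suppress=True)
s=state(); print(s['ee_pos'],s['tcp_rot'],s['force'],s['ft_torque'],s['finger_gap'],s['joints'])
for c in ("side","top","wrist"):
    im=camera(c); cv2.imwrite(f"pics/{c}10.png",im[:,:,::-1])
np.savez("w10.npz",**{k:camera_info("wrist")[k] for k in('rvec','tvec')})
a=cv2.imread("pics/side10.png")[120:260,200:360]; cv2.imwrite("pics/s10z.png",cv2.resize(a,None,fx=4,fy=4,interpolation=cv2.INTER_CUBIC))
E
```

```text
clock: 15.98
ee_pos: [0.4988, -0.3574, 0.0907]
tcp_rot: [[0.768, 0.641, 0.0], [0.641, -0.768, 0.001], [0.001, -0.001, -1.0]]
force: [-0.4, 0.1, -0.8]
finger_gap: 0.0508
[ 0.4988 -0.3574  0.0907] [[ 0.7678  0.6407  0.0001]
 [ 0.6407 -0.7678  0.0009]
 [ 0.0007 -0.0006 -1.    ]] [-0.3793  0.1106 -0.8088] [-0.0093  0.0921  0.0357] 0.05083703465477022 [-46.9138  22.6925  91.6849   0.0453  65.6551 -86.7767]
```

View pics/s10z.png

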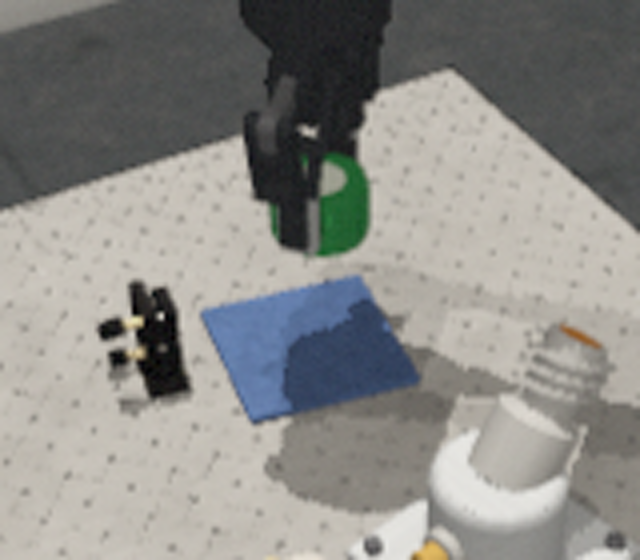

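View pics/wrist10.png

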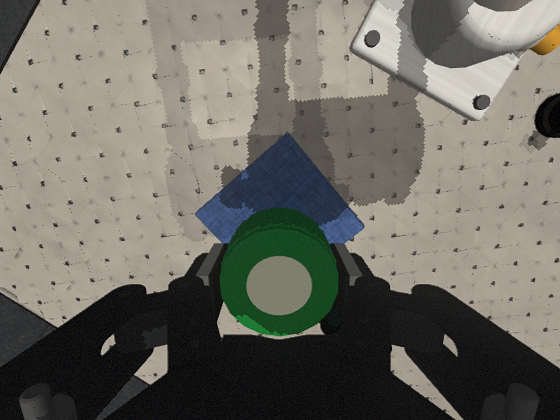

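Run:
```python
from h import *
np.set_printoptions(precision=4,suppress=True)
W=camera_info("wrist"); s=state()
c=[onz(W,u,.006) for u in ((288,133),(195,215),(364,227))]; print(np.array(c),'centre',(c[1]+c[2])/2)
print([np.linalg.norm(c[0]-c[1]),np.linalg.norm(c[0]-c[2])])
# disc height: where the ray's tool-y =0
for z in (.11,.115,.12,.125,.13): 
    p=onz(W,(279,285.5),z); print(z,s['tcp_rot'].T@(p-s['ee_pos']))
# same at first grip for reference: disc expected pixel for cap-top h above TCP
S=camera_info("side")
for h in (0,-.005): print(proj(S,s['ee_pos']+[0,0,h]))
```

```text
[[ 0.465  -0.3058  0.006 ]
 [ 0.4489 -0.4033  0.006 ]
 [ 0.5613 -0.3228  0.006 ]] centre [ 0.5051 -0.363   0.006 ]
[np.float64(0.09887767988541687), np.float64(0.09777191894062472)]
0.11 [ 0.0003  0.0066 -0.0183]
0.115 [ 0.0003  0.0038 -0.0233]
0.12 [ 0.0003  0.0009 -0.0283]
0.125 [ 0.0003 -0.002  -0.0333]
0.13 [ 0.0003 -0.0048 -0.0383]
[[278.5022 174.9341]]
[[278.533  176.7981]]
```

```bash
python3 -m creep '[[[0.1,-0.1,-0.6],[0,0,0]],[[0.2,-0.1,-1.6],[0,0,0]],[[0.3,-0.2,-2.8],[0,0,0]],[[0.4,-0.3,-4],[0,0,0]],[[0.5,-0.3,-5.2],[0,0,0]],[[0.5,-0.3,-6.2],[0,0,0]],[[0.5,-0.3,-6.9],[0,0,0]],[[0.5,-0.3,-7.4],[0,0,0]],[[0.5,-0.3,-7.6],[0,0,0]],[[0.5,-0.3,-7.7],[0,0,0]],[[0.5,-0.3,-7.7],[0,0,0]]]'
python3 - <<'E'
from h import *
np.set_printoptions(precision=4,suppress=True)
s=state(); print(s['ee_pos'],s['force'],s['ft_torque'],s['finger_gap'])
im=camera("side")[:,:,::-1]; cv2.imwrite("pics/s11z.png",cv2.resize(im[120:260,200:360],None,fx=4,fy=4,interpolation=cv2.INTER_CUBIC))
E
```

```text
clock: 17.05
ee_pos: [0.5044, -0.3611, 0.015]
tcp_rot: [[0.768, 0.641, 0.002], [0.641, -0.768, -0.001], [0.0, 0.002, -1.0]]
force: [-0.0, 0.0, -0.8]
finger_gap: 0.0509
[ 0.5044 -0.3611  0.015 ] [-0.0082  0.0377 -0.7719] [0.0087 0.04   0.0383] 0.05090745664453849
```

View pics/s11z.png

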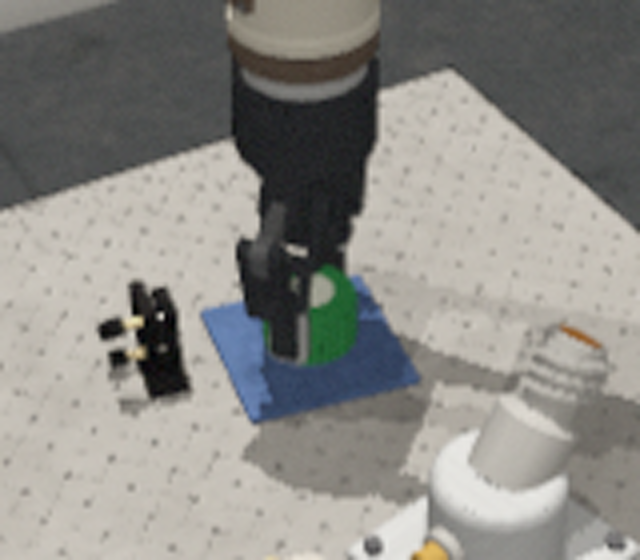

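Above the mat centre, about 7–9 mm to go. Descend in small steps, watching force.

```bash
python3 -m creep '[[[0,0,-0.1],[0,0,0]],[[0,0,-0.2],[0,0,0]],[[0,0,-0.3],[0,0,0]],[[0,0,-0.4],[0,0,0]],[[0,0,-0.5],[0,0,0]],[[0,0,-0.5],[0,0,0]],[[0,0,-0.5],[0,0,0]]]'; python3 -m creep '[[[0,0,-0.05],[0,0,0]],[[0,0,-0.1],[0,0,0]],[[0,0,-0.1],[0,0,0]],[[0,0,-0.1],[0,0,0]]]'
```

```text
clock: 17.68
ee_pos: [0.5044, -0.3611, 0.0101]
tcp_rot: [[0.768, 0.641, 0.002], [0.641, -0.768, -0.001], [0.0, 0.002, -1.0]]
force: [0.4, -0.3, -0.4]
finger_gap: 0.0508
clock: 18.02
ee_pos: [0.5044, -0.3611, 0.0091]
tcp_rot: [[0.768, 0.641, 0.002], [0.641, -0.768, -0.001], [0.0, 0.002, -1.0]]
force: [-0.3, 0.3, -0.6]
finger_gap: 0.0511
```

```bash
python3 -m creep '[[[0,0,-0.05],[0,0,0]],[[0,0,-0.1],[0,0,0]],[[0,0,-0.1],[0,0,0]],[[0,0,-0.1],[0,0,0]]]';python3 -m creep '[[[0,0,-0.05],[0,0,0]],[[0,0,-0.05],[0,0,0]],[[0,0,-0.05],[0,0,0]]]'
```

```text
clock: 18.35
ee_pos: [0.5045, -0.3612, 0.0083]
tcp_rot: [[0.768, 0.641, 0.002], [0.641, -0.768, -0.001], [0.0, 0.002, -1.0]]
force: [-0.6, 0.8, 1.1]
finger_gap: 0.0513
clock: 18.6
ee_pos: [0.5045, -0.3613, 0.0083]
tcp_rot: [[0.768, 0.641, 0.002], [0.641, -0.768, -0.001], [0.0, 0.002, -1.0]]
force: [-1.8, 1.1, 5.8]
finger_gap: 0.0511
```

```bash
python3 -m creep '[[[0,0,0],[0,0,0]],[[0,0,0],[0,0,0]],[[0,0,0],[0,0,0]],[[0,0,0],[0,0,0]],[[0,0,0],[0,0,0]],[[0,0,0],[0,0,0]],[[0,0,0],[0,0,0]]]' 8.5; python3 -m creep '[[[0,0,0.5],[0,0,0]],[[0,0,1.2],[0,0,0]],[[0,0,2.2],[0,0,0]],[[0,0,3.4],[0,0,0]],[[0,0,4.6],[0,0,0]],[[0,0,6],[0,0,0]],[[0,0,8],[0,0,0]],[[0,0,10],[0,0,0]],[[0,0,12],[0,0,0]],[[0,0,12],[0,0,0]]]'
python3 - <<'E'
from h import *
np.set_printoptions(precision=4,suppress=True)
s=state(); print(s['ee_pos'],s['force'],s['finger_gap'])
im=camera("side")[:,:,::-1]; cv2.imwrite("pics/s12z.png",cv2.resize(im[150:320,200:360],None,fx=3.5,fy=3.5,interpolation=cv2.INTER_CUBIC))
cv2.imwrite("pics/w12.png",camera("wrist")[:,:,::-1])
E
```

```text
clock: 19.18
ee_pos: [0.5045, -0.3612, 0.0082]
tcp_rot: [[0.768, 0.641, 0.002], [0.641, -0.768, -0.001], [0.0, 0.002, -1.0]]
force: [-0.5, -0.1, 0.9]
finger_gap: 0.0848
clock: 20.02
ee_pos: [0.507, -0.3637, 0.1348]
tcp_rot: [[0.768, 0.641, 0.009], [0.641, -0.768, -0.009], [0.001, 0.012, -1.0]]
force: [0.2, -0.3, 1.4]
finger_gap: 0.0849
[ 0.507  -0.3637  0.1348] [ 0.2441 -0.3055  1.4261] 0.08491077914964036
```

View pics/s12z.png

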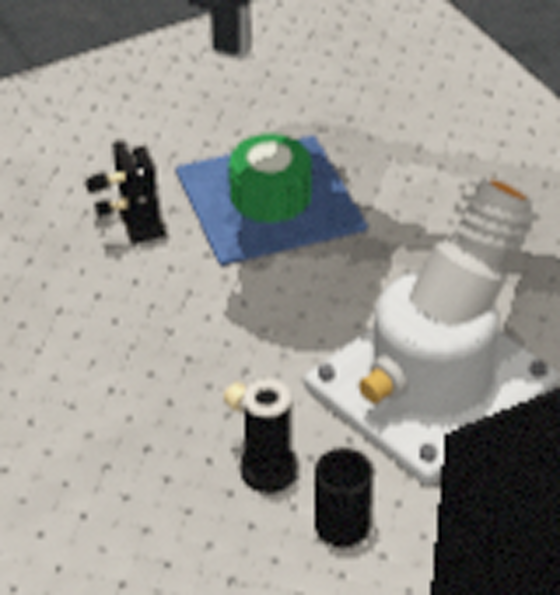

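View pics/w12.png

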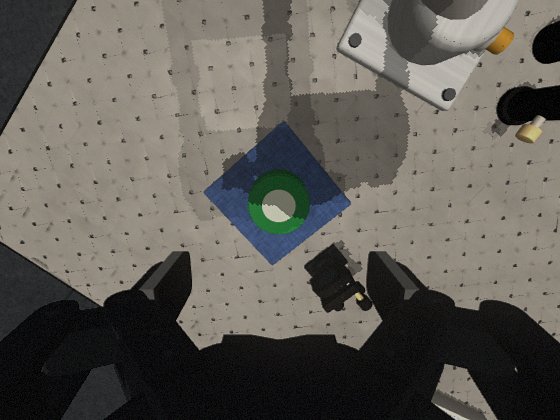

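```bash
python3 -m creep '[[[0,0,0],[0,0,0]],[[0,0,0],[0,0,0]],[[0,0,0],[0,0,0]],[[0,0,0],[0,0,0]]]'
python3 - <<'E'
from h import *
print(finish_job())
E
```

```text
clock: 20.45
ee_pos: [0.5048, -0.3615, 0.1291]
tcp_rot: [[0.768, 0.641, 0.003], [0.641, -0.768, -0.002], [0.001, 0.004, -1.0]]
force: [-0.2, 0.4, 0.4]
finger_gap: 0.085
the job is handed in; nothing more can be done
None
```

The cap is off its port and standing open side down on the blue mat, and I have handed the job in at about 20.5 s.

- **Unscrewing:** I turned it counter-clockwise in two grips, about 3 rad and then 3.6 rad, raising it with the thread. The force along the axis was about 12 N and 7 N when the fingers closed, and 4 N or less at each check after turning. At the end the cap came up without resistance, and I lifted it about 46 mm more along the axis.
- **Placing:** I lowered the cap upright over the mat until it touched at about 6 N, let go, and backed the tool straight up about 12 cm.
- **Last checks:** The side and wrist pictures show the cap upright and wholly on the mat, near its middle. By eye, the lens tube, the post holder and the mirror mount are within a pixel or two of where they stood in the first side picture. The gripper is open and clear of everything, with only sensor noise on the wrist force.
- **Disagreements:** The top and side cameras differed by 2 to 7 mm on the mat and cell positions. The wrist camera helped settle the cap and mat positions. No check failed.

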